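# Blue light from the filter lamp

### The job

Set the filter lamp for blue light: with a fingertip, push gently on the spokes of its filter wheel until the blue filter is centred over the lamp's round window, then push the orange shutter paddle all the way open to its stop. Nothing is to be gripped or lifted: keep off the coloured glass, do not shove the lamp about, and leave the bottle, jar, phone and penlight where they are.

Things in the scene. Friction and masses are not known exactly. Their poses are not given: they have to be found in the camera images.
- unit: the filter lamp, a loose 3.5 kg bench instrument standing on the table by its own weight: a grey round foot 170 mm across and 15 mm high with a grey tongue 70 mm wide that runs out along its -y to 155 mm from the centre. Origin: centre of the foot's underside, on the wheel's vertical axis. z up. The lamp (white, 42 mm across, top at 40 mm) and the shutter stand on the -y side.
- wheel: filter wheel, level, turns either way without stops about the vertical axis through the unit's centre; friction (0.1 N m) holds it. Origin on the axis, 70 mm above the table. Four spokes at right angles carry, counter-clockwise from above, the blue, green, amber and red filters. Below it is free space down to the shutter blade and arm (49 mm above the table), elsewhere to the foot (15 mm).
- tab_blue (a point): middle of the top edge of the black finger tab that ends the blue filter's spoke, beyond the filter and in line with it. Each of the four spokes ends in such a tab: 84 to 110 mm from the wheel's axis, 8 mm thick, 63 to 77 mm above the table; this point is 97 mm from the axis. Push on the flat side of any tab.
- filter_blue: deep blue glass filter, a disc 40 mm across and 4 mm thick set in an aluminium ring (48 mm outside, 10 mm tall, standing 3 mm proud of the glass above and below). Origin: centre of the glass, 62 mm from the wheel's axis and 70 mm above the table. Not to be touched.
- filter_green: green glass filter, a disc 40 mm across and 4 mm thick set in an aluminium ring (48 mm outside, 10 mm tall, standing 3 mm proud of the glass above and below). Origin: centre of the glass, 62 mm from the wheel's axis and 70 mm above the table. Not to be touched.
- filter_amber: amber yellow glass filter, a disc 40 mm across and 4 mm thick set in an aluminium ring (48 mm outside, 10 mm tall, standing 3 mm proud of the glass above and below). Origin: centre of the glass, 62 mm from the wheel's axis and 70 mm above the table. Not to be touched.
- filter_red: red glass filter, a disc 40 mm across and 4 mm thick set in an aluminium ring (48 mm outside, 10 mm tall, standing 3 mm proud of the glass above and below). Origin: centre of the glass, 62 mm from the wheel's axis and 70 mm above the table. Not to be touched.
- window (a point): centre of the lamp's pale round window, 24 mm across, 41 mm above the table, 62 mm from the wheel's axis on the unit's -y side; at the start the black shutter blade covers it.
- shutter (a joint): angle of the shutter about its vertical pivot, rad: 0 shut (blade over the window), 1.1 at the open stop. Opening is clockwise seen from above: the blade swings to the unit's +x, the paddle outside to the unit's -x. Friction (about 0.06 N m) holds it where it is left. It starts at 0 to 0.2.
- shutter_pivot (a point): on the shutter's vertical pivot, 125 mm from the wheel's axis on the unit's -y side, 47 mm above the table; the hub is 18 mm across, its top at 52 mm.
- paddle (a point): middle of the top edge of the orange shutter paddle, an upright plate 30 mm long (25 to 55 mm from the pivot, pointing away from the wheel), 7 mm thick, from 42 to 76 mm above the table; this point is 40 mm from the pivot, 76 mm above the table. Push on its flat side.
- bottle: white plastic bottle with a green cap, 42 mm across, 100 mm tall, loose; origin centre of its underside. Stay clear.
- jar: glass jar with a blue lid, 52 mm across, 65 mm tall, loose; origin centre of its underside. Stay clear.
- phone: black phone lying flat, 72 x 148 x 9 mm (long along its y), loose; origin centre of its underside. Stay clear.
- penlight: steel penlight lying flat along its x, 140 mm long, 14 mm thick, blue head, loose; origin on its underside, 62 mm from the tail. Stay clear.

How it is judged (in metres and radians):
On the way, in this order (a step that is already met when the one before it is completed fails the run):
1. the blue filter is centred over the lamp window (horizontal distance between filter_blue and window below 0.007 m and not (value of joint shutter above 0.98 rad)), for 0.2 s.
2. the shutter is pushed fully open, with the blue filter still over the window (horizontal distance between filter_blue and window below 0.007 m and value of joint shutter above 0.98 rad), for 0.2 s.
At the end, for the whole second after the job is handed in: blue filter's centre within 7 mm (horizontally) of the window's centre, so the whole window lies under blue glass; shutter at 0.98 rad or more (stop at 1.1); wheel at rest; lamp flat on the table; lamp and bystanders within 25 mm of where they stood (all of step 2 and angle between unit's own z axis and vertical below 0.05 rad and distance of each of unit, bottle, jar, phone, penlight from where it was at the start of the episode below 0.025 m and linear speed of unit below 0.02 m/s and angular speed of wheel below 0.05 rad/s); the robot touches nothing.
It fails at once if the coloured glass is touched (more than 1 N) (contact force between the fingers and filter_blue above 1 N or contact force between the fingers and filter_green above 1 N or contact force between the fingers and filter_amber above 1 N or contact force between the fingers and filter_red above 1 N).
It fails at once if the lamp or its moving parts are gripped or pushed hard (fingers press with more than 30 N) (contact force between the fingers and unit above 30 N).
It fails at once if the lamp is shoved, lifted or tipped (25 mm, 0.1 rad) (distance of unit from where it was at the start of the episode above 0.025 m or height (world z) of unit above 0.01 m or angle between unit's own z axis and vertical above 0.1 rad).
It fails at once if a bystander is moved or lifted by more than 25 mm (distance of any of bottle, jar, phone, penlight from where it was at the start of the episode above 0.025 m).
It also fails if it takes over 70 s, if anything falls off the work surface, if the arm or the gripper's body presses on something with over 40 N, if the wrist force passes 120 N, or if a joint passes its speed limit or range.

### The arm

A 7-joint arm with a two-finger parallel gripper is mounted at the origin on the work surface. World frame = base frame: x ahead of the robot, y to its left, z up, the work surface at z = 0. Lengths are in m, angles in degrees, forces in N, time in s.
With the tool pointing down it reaches from about 0.4 to 0.9 m from the base axis. Payload 5.5 kg.
Tool frame: the origin (TCP) lies midway between the tips of the shut fingers; the grasp point (between the pads) lies 19 mm behind it; z points along the fingers, y is the line along which they close (so a half turn about z gives the same grasp; the last joint's range is limited). The gripper opens to 85 mm and grips with 20 to 120 N. Pads are 22 mm wide; open, the fingers measure 114 mm over their backs; the gripper's body (76 mm by 85 mm) begins 54 mm behind the grasp point. The pads swing forward as they close: fully open they stand 13 mm farther back than shut.
Start: joints at [81.371, 28.699, -24.465, 88.831, 12.651, 65.22, -12.049], TCP at [0.261, -0.595, 0.231] pointing down, gripper open.
Joint ranges: [-164.97, 164.97], [-17.58, 116.51], [-87.97, 89.64], [11.32, 138.91], [-80.73, 260.73], [10.89, 115.49], [-147.41, 147.41]. Speed limits (degrees/s): [147.25, 147.25, 180, 180, 180, 180, 180].

### API

Orientations are given as a 3x3 rotation matrix whose columns are the frame's x, y, z axes.
In Python, from station import status, cams, order, spotter gives the robot as it stands.
- The arm moves only by the tool move_arm, never from a script. Its argument "deltas" is a list of rows, each a list of 3 entries, a list of its own where there are three numbers: the shift along the tool's x, y, z as a fraction of full scale, then the turn, a rotation vector about the tool's x, y, z as a fraction of full scale, then the closure in counts, from 0 (fully open) to 255 (shut). In form: [[[tx, ty, tz], [ax, ay, az], hand], ...]. A call has 1 to 20 rows; each row shifts and turns the commanded pose from where the row before left it, along the tool's axes as they then stand; what a row does not reach is not made up. Full scale, the value 1, is 0.5 m for a shift and 45 degrees for a turn. A row lasts 1/8 s, in which the tool goes at most 62.5 mm and 10.7 degrees, less where a joint would pass 70% of its speed; a pose out of reach is approached as far as the arm can. A call with a number of a shift or a turn outside -1 to 1 is refused whole. A call with a gripper value outside its range is refused whole. The fingers move at their own pace and stop on an object; "grip_force" is the grip in N (left out, the last holds). Time passes only in rows, so rows that do not move let the fingers close. It gives the time, the measured TCP pose, the force, the opening and the grip force at its end, in the units of the state.
- status.read_state(): the state, without advancing time (a new reading comes with each control period).
- cams.get_image(name): name is "side" or "top"; returns a dict with "image" (480x640x3 uint8, red, green, blue), "K" (3x3 intrinsics, pixels), "k1" (the pictures are not rectified: a ray, as slopes to the right and down, at radius r is drawn at 1 + k1 r^2 times it, then the intrinsics apply), "world_to_cam" (4x4, takes a point from world to camera coordinates). Camera axes: x right, y down, z forward; pixel columns grow to the right and rows downward; lengths in m; the calibration is good to about 2 mm. A picture is of the moment at which its call begins. There is no depth.
- order.hand_in(): hands the job in; it is judged then, once.
Trained networks look in the newest picture that a camera, given by its name, has taken for a name from the list of things; names that differ only in an ending like _2 or _b are one class to them, and where a whole thing is asked for, a point or a joint stands for the part that bears it (a point fixed in the world has none). Each returns a list of dicts, best first, with "conf" (0 to 1); they miss things now and then, are a little off and sometimes report something else, mostly with a low value. They report only what shows in the picture. A call takes as long as a camera call.
- spotter.recognise(query, camera): "position" ([x, y, z] in m, in world coordinates, good to about 4 mm: the middle of the surface that is visible of it).
- spotter.place_of(query, camera): "position" ([x, y, z] in m, in world coordinates, good to about 4 mm: a listed point, or the origin of a listed thing).
The state is a dict: "time_s": time; "joints": joint angles; "joint_vel": joint speeds; "joint_efforts": joint torques, N m; "eef_pos": TCP position; "eef_rot": TCP orientation; "wrist_force": force on the tool from outside, world axes, zero at the start; "ft_torque": the same for the moment, N m; "width": finger opening in m; "gripper_force": force on a finger pad.
Only numpy, scipy, OpenCV 4.12 (cv2) and the standard library are available. Lean on these libraries where they do the work, as an engineer would, in place of code of your own. Each camera call takes 0.05 s, during which the arm holds its last target. There are 200 camera calls.

## Working session

There is one attempt and no reset: what is moved stays moved. The work goes in short steps, Python scripts to look and compute and a tool call to move; the robot and the scene stay as the last step left them, time stands still between calls to the robot, and variables do not carry over. Pictures are saved under pics/ and viewed, at most 10 in all, crops included, and the job is handed in when it is done.

Besides the shell and the picture viewer there is one more tool, called after "Request:" in YAML: its name, and indented under it one key for each argument. move_arm: Moves the arm, as the interface text tells. Shift numbers are shares of 0.5 m and turn numbers shares of 45 degrees, none past 1 either way. Its arguments: {"type":"object","properties":{"deltas":{"type":"array","items":{"type":"array"}},"grip_force":{"type":"number"}},"required":["deltas"]}

```bash
mkdir -p pics
cat > look.py <<'E'
import sys,cv2,numpy as np
from station import status,cams,order,spotter
def snap(cam,fn):
    d=cams.get_image(cam); cv2.imwrite('pics/'+fn,d['image'][:,:,::-1]); return d
def proj(d,p):
    c=d['world_to_cam']@np.append(p,1); s=c[:2]/c[2]; s=s*(1+d['k1']*(s@s)); return (d['K']@np.append(s,1))[:2]
E
python3 - <<'E'
from look import *
for c in('top','side'):
    d=snap(c,c+'0.png'); print(c,d['K'][0],d['k1'],np.linalg.inv(d['world_to_cam'])[:3].round(3).tolist())
    for q in ['unit','wheel','tab_blue','filter_blue','filter_green','filter_amber','filter_red','window','shutter_pivot','paddle','bottle','jar','phone','penlight']:
        r=spotter.place_of(q,c); print(q,[(np.round(x['position'],3).tolist(),round(x['conf'],2)) for x in r[:2]])
s=status.read_state();print(s)
E
```

```text
top [533.07460114   0.         318.94409895] -0.13956663587265028 [[-0.024, -0.995, 0.1, 0.536], [-1.0, 0.025, 0.013, 0.075], [-0.015, -0.099, -0.995, 1.113]]
unit [([0.532, 0.004, -0.002], 0.95), ([0.542, 0.064, 0.07], 0.52)]
wheel [([0.529, 0.007, 0.071], 0.75)]
tab_blue [([0.555, 0.096, 0.076], 0.82), ([0.512, -0.117, 0.046], 0.15)]
filter_blue [([0.543, 0.064, 0.071], 0.61), ([0.726, 0.094, 0.001], 0.53)]
filter_green [([0.466, 0.023, 0.069], 0.56)]
filter_amber [([0.511, -0.053, 0.068], 0.66)]
filter_red [([0.583, -0.013, 0.07], 0.76)]
window [([0.52, -0.058, 0.04], 0.74)]
shutter_pivot [([0.512, -0.12, 0.045], 0.83)]
paddle [([0.502, -0.158, 0.079], 0.48)]
bottle [([0.727, 0.095, 0.002], 0.58)]
jar []
phone [([0.653, -0.187, -0.001], 0.88)]
penlight [([0.679, -0.03, -0.001], 0.67)]
side [433.29134355   0.         316.71200138] -0.037132607855640445 [[0.931, -0.272, 0.241, 0.42], [-0.364, -0.696, 0.619, -0.407], [-0.001, -0.664, -0.747, 0.696]]
unit [([0.529, 0.007, 0.005], 0.63)]
wheel [([0.526, 0.004, 0.067], 0.7), ([0.589, 0.161, 0.002], 0.18)]
tab_blue [([0.552, 0.1, 0.078],
[... 730 characters left out ...]
 'joint_vel': array([-0.085666  ,  0.08906603,  0.04932891, -0.06330374,  0.01539363,
        0.05111847,  0.03532136]), 'joint_efforts': array([-1.02937929e-04, -5.69363666e+01, -5.81071839e+00, -2.81326926e+01,
        1.27281478e-02,  1.93631611e-03, -2.60352060e-06]), 'eef_pos': array([ 0.26139647, -0.59513069,  0.23130451]), 'eef_rot': array([[ 9.15595425e-01,  4.02100754e-01,  4.24661376e-05],
       [ 4.02100755e-01, -9.15595425e-01, -4.82553660e-06],
       [ 3.69414494e-05,  2.14939052e-05, -9.99999999e-01]]), 'wrist_force': array([-0.64199512, -0.2863857 ,  0.09719829]), 'ft_torque': array([ 0.0101971 ,  0.0360001 , -0.00487186]), 'gripper_force': 0.0, 'width': 0.08538310871591537}
```

View pics/top0.png

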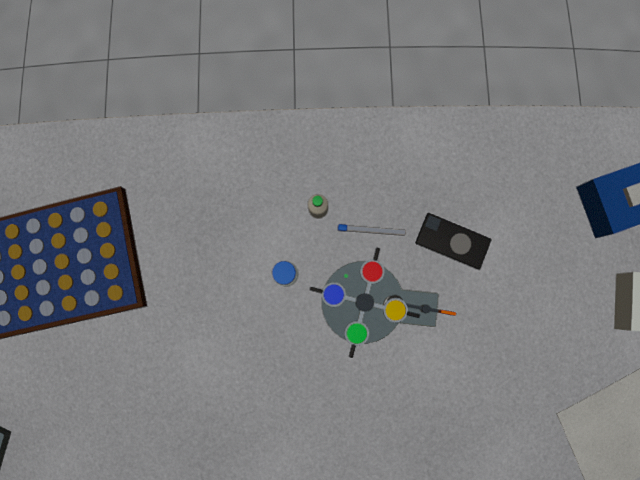

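View pics/side0.png

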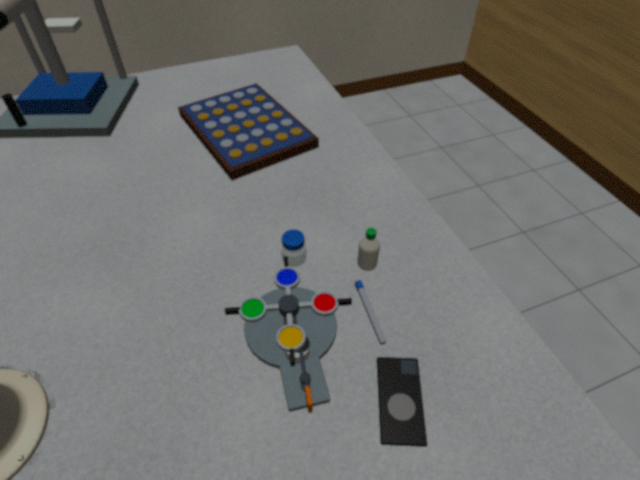

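The top picture shows the wheel hub near (365,302), blue at (333,294) pointing away from the lamp, amber over the window at (395,310), and the paddle at (450,313). The side picture agrees. I'll push clockwise in two passes of about 90° each, on the far side, tool x radial and fingers shut.

Request:
move_arm:
  deltas:
    - [[0.0583, -0.06, 0], [0, 0, 0], 255]
    - [[0.0583, -0.06, 0], [0, 0, 0], 255]
    - [[0.0583, -0.06, 0], [0, 0, 0], 255]
    - [[0.0583, -0.06, 0], [0, 0, 0], 255]
    - [[0.0583, -0.06, 0], [0, 0, 0], 255]
    - [[0.0583, -0.06, 0], [0, 0, 0], 255]
    - [[0.0583, -0.06, 0], [0, 0, 0], 255]
    - [[0.0583, -0.06, 0], [0, 0, 0], 255]
    - [[0.0583, -0.06, 0], [0, 0, 0], 255]
    - [[0.0583, -0.06, 0], [0, 0, 0], 255]
    - [[0.0583, -0.06, 0], [0, 0, 0], 255]
    - [[0.0583, -0.06, 0], [0, 0, 0], 255]
    - [[0.0583, -0.06, 0], [0, 0, 0], 255]
    - [[0.0583, -0.06, 0], [0, 0, 0], 255]
    - [[0.0583, -0.06, 0], [0, 0, 0], 255]
    - [[0.0583, -0.06, 0], [0, 0, 0], 255]
    - [[0.0583, -0.06, 0], [0, 0, 0], 255]
    - [[0.0583, -0.06, 0], [0, 0, 0], 255]

```text
time_s: 3.75
eef_pos: [0.5252, 0.1114, 0.2315]
eef_rot: [[0.916, 0.402, 0.001], [0.402, -0.916, -0.0], [0.0, 0.0, -1.0]]
wrist_force: [0.1, -0.3, -0.3]
width: -0.0003
gripper_force: 0.0
```

```bash
cat > fit.py <<'E'
# fit unit pose (x,y,yaw) and wheel angle from network points, both cameras
from look import *
from scipy.optimize import least_squares
def fit(cs=('top','side'),shut=False):
    P=[]
    A={'filter_blue':0,'filter_green':90,'filter_amber':180,'filter_red':270}
    for c in cs:
        cams.get_image(c)
        for q in ['unit','wheel','window','shutter_pivot','tab_blue','paddle',*A]:
            for x in spotter.place_of(q,c)[:1]:
                if x['conf']>.3: P.append((q,np.array(x['position'][:2])))
    def model(v,q):
        x,y,u,w,s=v; e=lambda a:np.array([np.cos(a),np.sin(a)]); o=np.array([x,y])
        if q in A: return o+.062*e(w+np.radians(A[q]))
        return {'unit':o,'wheel':o,'window':o+.062*e(u),'shutter_pivot':o+.125*e(u),'tab_blue':o+.097*e(w),'paddle':o+.125*e(u)+.040*e(u-s)}[q]
    f=lambda v:np.concatenate([(model(v,q)-p)/.004 for q,p in P]+[[(v[4]-.5)*.02]])
    best=min((least_squares(f,[.528,.006,-1.7,w0,s0],loss='soft_l1') for w0 in(-3,-1.5,0,1.5) for s0 in(0,1)),key=lambda r:r.cost)
    x,y,u,w,s=best.x; d=(np.degrees(w-u)+180)%360-180
    print('centre',round(x,4),round(y,4),'unit -y dir',np.degrees(u).round(1),'blue dir',np.degrees(w).round(1),'err',round(d,1),'shutter',round(s,3),'cost',round(best.cost,1),'n',len(P))
    return best.x
if __name__=='__main__':
    fit(); s=status.read_state(); R=s['eef_rot']
    print(s['time_s'],s['eef_pos'].round(4),'yaw',np.degrees(np.arctan2(R[1,0],R[0,0])).round(2),s['joints'].round(1),s['wrist_force'].round(2),s['width'])
E
python3 fit.py
```

```text
centre 0.5275 0.0051 unit -y dir -97.7 blue dir -286.5 err 171.2 shutter 0.106 cost 4.7 n 18
4.85 [0.5246 0.1104 0.2313] yaw 23.72 [ 23.3  21.2 -46.8 104.8  17.5  61.5 -96.3] [ 0.31  0.02 -0.19] 0.0002507495938714709
```

Request:
move_arm:
  deltas:
    - [[0, 0, 0], [0, 0, -0.1886], 255]
    - [[0, 0, 0], [0, 0, -0.1886], 255]
    - [[0, 0, 0], [0, 0, -0.1886], 255]
    - [[0, 0, 0], [0, 0, -0.1886], 255]
    - [[0, 0, 0], [0, 0, -0.1886], 255]
    - [[0, 0, 0], [0, 0, -0.1886], 255]
    - [[0, 0, 0], [0, 0, -0.1886], 255]
    - [[0, 0, 0], [0, 0, -0.1886], 255]
    - [[0, 0, 0], [0, 0, 0], 255]
    - [[0, 0, 0.04], [0, 0, 0], 255]
    - [[0, 0, 0.04], [0, 0, 0], 255]
    - [[0, 0, 0.04], [0, 0, 0], 255]
    - [[0, 0, 0.04], [0, 0, 0], 255]
    - [[0, 0, 0.04], [0, 0, 0], 255]
    - [[0, 0, 0.04], [0, 0, 0], 255]
    - [[0, 0, 0.04], [0, 0, 0], 255]
    - [[0, 0, 0.04], [0, 0, 0], 255]
    - [[0, 0, 0.01], [0, 0, 0], 255]
    - [[0, 0, 0], [0, 0, 0], 255]

```text
time_s: 7.22
eef_pos: [0.5246, 0.1105, 0.0661]
eef_rot: [[-0.028, 1.0, -0.0], [1.0, 0.028, 0.0], [0.0, -0.0, -1.0]]
wrist_force: [0.0, -1.1, 0.6]
width: 0.0003
gripper_force: 0.0
```

Run:
```python
from look import *
d=snap('side','s1.png'); t=snap('top','t1.png')
a=cv2.resize(d['image'][200:420,190:420],(460,440)); b=cv2.resize(t['image'][190:360,260:480],(340*220//170,340))
im=np.zeros((440,900,3),np.uint8); im[:,:460]=a; im[:340,460:]=b
cv2.imwrite('pics/c1.png',im[:,:,::-1])
s=status.read_state(); R=s['eef_rot']
print(s['time_s'],s['eef_pos'].round(4),np.degrees(np.arctan2(R[1,0],R[0,0])),s['joints'].round(1),s['wrist_force'])
```

```text
7.325 [0.5252 0.1106 0.0669] 91.60803653321526 [ 24.1  38.8 -50.4 111.5  39.8  48.9 -46.3] [0.11559678 0.71685714 0.26992903]
```

View pics/c1.png

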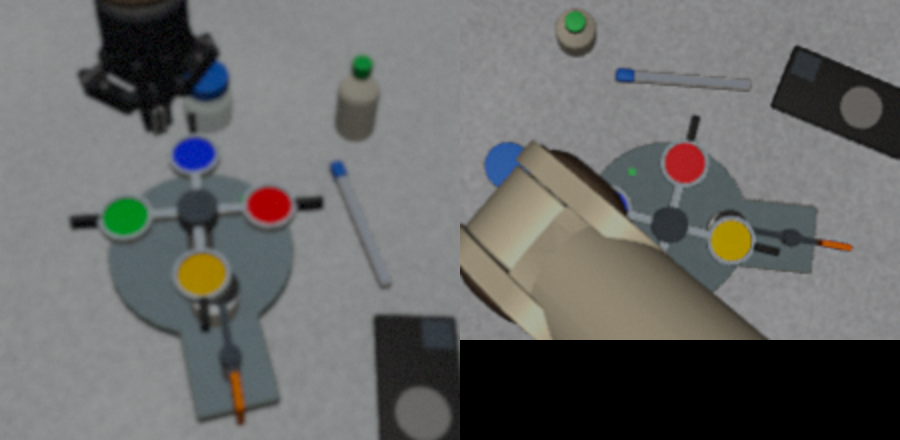

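The fingertip stands beside the blue tab with a gap of about 10 mm and is clear of the jar. Now the first push.

Request:
move_arm:
  deltas:
    - [[-0.0004, 0.0132, 0], [0, 0, 0.08], 255]
    - [[-0.0004, 0.0132, 0], [0, 0, 0.08], 255]
    - [[-0.0004, 0.0132, 0], [0, 0, 0.08], 255]
    - [[-0.0004, 0.0132, 0], [0, 0, 0.08], 255]
    - [[-0.0004, 0.0132, 0], [0, 0, 0.08], 255]
    - [[-0.0004, 0.0132, 0], [0, 0, 0.08], 255]
    - [[-0.0004, 0.0132, 0], [0, 0, 0.08], 255]
    - [[-0.0004, 0.0132, 0], [0, 0, 0.08], 255]
    - [[-0.0004, 0.0132, 0], [0, 0, 0.08], 255]
    - [[-0.0004, 0.0132, 0], [0, 0, 0.08], 255]

```text
time_s: 8.57
eef_pos: [0.5875, 0.0925, 0.0672]
eef_rot: [[0.566, 0.824, 0.001], [0.824, -0.566, 0.001], [0.001, 0.001, -1.0]]
wrist_force: [-0.7, 1.2, 0.1]
width: -0.0001
gripper_force: 0.5
```

```bash
python3 fit.py
```

```text
centre 0.5253 0.0062 unit -y dir -96.4 blue dir 45.5 err 141.9 shutter -0.052 cost 69.6 n 14
9.675 [0.587  0.092  0.0663] yaw 55.61 [ 18.9  39.8 -41.1 103.4  33.6  49.7 -72.5] [0.47 0.94 0.16] -9.346998520980187e-05
```

Request:
move_arm:
  deltas:
    - [[-0.0004, 0.0132, 0], [0, 0, 0.08], 255]
    - [[-0.0004, 0.0132, 0], [0, 0, 0.08], 255]
    - [[-0.0004, 0.0132, 0], [0, 0, 0.08], 255]
    - [[-0.0004, 0.0132, 0], [0, 0, 0.08], 255]
    - [[-0.0004, 0.0132, 0], [0, 0, 0.08], 255]
    - [[-0.0004, 0.0132, 0], [0, 0, 0.08], 255]
    - [[-0.0004, 0.0132, 0], [0, 0, 0.08], 255]
    - [[-0.0004, 0.0132, 0], [0, 0, 0.08], 255]
    - [[-0.0004, 0.0132, 0], [0, 0, 0.08], 255]
    - [[-0.0004, 0.0132, 0], [0, 0, 0.08], 255]
    - [[-0.0004, 0.0132, 0], [0, 0, 0.08], 255]
    - [[-0.0004, 0.0132, 0], [0, 0, 0.08], 255]
    - [[-0.0004, 0.0132, 0], [0, 0, 0.08], 255]
    - [[-0.0004, 0.0132, 0], [0, 0, 0.08], 255]
    - [[-0.0004, 0.0132, 0], [0, 0, 0.08], 255]
    - [[-0.0004, 0.0132, 0], [0, 0, 0.08], 255]
    - [[0, 0, 0], [0, 0, 0], 255]

```text
time_s: 11.8
eef_pos: [0.633, 0.0013, 0.0664]
eef_rot: [[0.999, -0.035, 0.0], [-0.035, -0.999, -0.0], [0.0, 0.0, -1.0]]
wrist_force: [0.3, 0.1, 0.4]
width: -0.0002
gripper_force: 0.0
```

```bash
python3 fit.py
```

```text
centre 0.5282 0.0047 unit -y dir -97.8 blue dir -12.7 err 85.1 shutter 0.073 cost 157.9 n 18
12.9 [0.6328 0.0017 0.0663] yaw -1.99 [  17.1   39.   -27.2   97.9   22.5   48.7 -112. ] [-0.94 -0.68  0.3 ] -5.0240616130233476e-05
```

Request:
move_arm:
  deltas:
    - [[-0.0018, -0.0275, 0], [0, 0, -0.1667], 255]
    - [[0, 0, -0.05], [0, 0, 0], 255]
    - [[0, 0, -0.05], [0, 0, 0], 255]
    - [[-0.0018, -0.0275, 0], [0, 0, -0.1667], 255]
    - [[-0.0018, -0.0275, 0], [0, 0, -0.1667], 255]
    - [[-0.0018, -0.0275, 0], [0, 0, -0.1667], 255]
    - [[-0.0018, -0.0275, 0], [0, 0, -0.1667], 255]
    - [[-0.0018, -0.0275, 0], [0, 0, -0.1667], 255]
    - [[-0.0018, -0.0275, 0], [0, 0, -0.1667], 255]
    - [[-0.0018, -0.0275, 0], [0, 0, -0.1667], 255]
    - [[-0.0018, -0.0275, 0], [0, 0, -0.1667], 255]
    - [[-0.0018, -0.0275, 0], [0, 0, -0.1667], 255]
    - [[-0.0018, -0.0275, 0], [0, 0, -0.1667], 255]
    - [[-0.0018, -0.0275, 0], [0, 0, -0.1667], 255]
    - [[-0.0018, -0.0275, 0], [0, 0, -0.1667], 255]
    - [[0, 0, 0], [0, 0, 0], 255]

```text
time_s: 14.9
eef_pos: [0.5166, 0.11, 0.1162]
eef_rot: [[-0.096, 0.995, -0.001], [0.995, 0.096, -0.0], [-0.0, -0.001, -1.0]]
wrist_force: [0.3, -0.4, 1.3]
width: -0.0002
gripper_force: 0.0
```

```bash
python3 fit.py
```

```text
centre 0.5273 0.0034 unit -y dir -98.7 blue dir -11.0 err 87.7 shutter -0.023 cost 54.1 n 18
16.0 [0.5174 0.1102 0.1163] yaw 95.52 [ 27.4  34.3 -54.5 111.1  35.1  53.  -39.2] [-1.   -0.47  0.41] 2.2713600615823118e-07
```

Request:
move_arm:
  deltas:
    - [[0, 0, 0.03], [0, 0, 0], 255]
    - [[0, 0, 0.03], [0, 0, 0], 255]
    - [[0, 0, 0.03], [0, 0, 0], 255]
    - [[0, 0, 0.01], [0, 0, 0], 255]
    - [[-0.0004, 0.0132, 0], [0, 0, 0.08], 255]
    - [[-0.0004, 0.0132, 0], [0, 0, 0.08], 255]
    - [[-0.0004, 0.0132, 0], [0, 0, 0.08], 255]
    - [[-0.0004, 0.0132, 0], [0, 0, 0.08], 255]
    - [[-0.0004, 0.0132, 0], [0, 0, 0.08], 255]
    - [[-0.0004, 0.0132, 0], [0, 0, 0.08], 255]
    - [[-0.0004, 0.0132, 0], [0, 0, 0.08], 255]
    - [[-0.0004, 0.0132, 0], [0, 0, 0.08], 255]
    - [[-0.0004, 0.0132, 0], [0, 0, 0.08], 255]
    - [[-0.0004, 0.0132, 0], [0, 0, 0.08], 255]
    - [[-0.0004, 0.0132, 0], [0, 0, 0.08], 255]
    - [[-0.0004, 0.0132, 0], [0, 0, 0.08], 255]
    - [[-0.0004, 0.0132, 0], [0, 0, 0.08], 255]
    - [[-0.0004, 0.0132, 0], [0, 0, 0.08], 255]
    - [[-0.0004, 0.0132, 0], [0, 0, 0.08], 255]

```text
time_s: 18.38
eef_pos: [0.6064, 0.0763, 0.0662]
eef_rot: [[0.749, 0.662, 0.0], [0.662, -0.749, 0.001], [0.001, -0.001, -1.0]]
wrist_force: [0.8, 1.2, -0.2]
width: 0.0003
gripper_force: 0.5
```

Request:
move_arm:
  deltas:
    - [[-0.0004, 0.0132, 0], [0, 0, 0.08], 255]
    - [[-0.0004, 0.0132, 0], [0, 0, 0.08], 255]
    - [[-0.0004, 0.0132, 0], [0, 0, 0.08], 255]
    - [[-0.0004, 0.0132, 0], [0, 0, 0.08], 255]
    - [[-0.0004, 0.0132, 0], [0, 0, 0.08], 255]
    - [[-0.0004, 0.0132, 0], [0, 0, 0.08], 255]
    - [[-0.0004, 0.0132, 0], [0, 0, 0.08], 255]
    - [[-0.0004, 0.0132, 0], [0, 0, 0.08], 255]
    - [[0, 0, 0], [0, 0, 0], 255]

```text
time_s: 19.5
eef_pos: [0.6305, 0.0287, 0.0663]
eef_rot: [[0.975, 0.22, 0.001], [0.22, -0.975, -0.0], [0.001, 0.0, -1.0]]
wrist_force: [-0.0, -0.7, 0.6]
width: -0.0001
gripper_force: 0.0
```

```bash
python3 fit.py
python3 - <<'E'
from look import *
t=snap('top','t2.png'); cv2.imwrite('pics/c2.png',cv2.resize(t['image'][220:380,290:490],(800,640)[:2],interpolation=cv2.INTER_CUBIC)[:600,:,::-1])
E
```

```text
centre 0.5275 0.0053 unit -y dir -99.6 blue dir -85.5 err 14.1 shutter -2.202 cost 202.0 n 16
20.6 [0.6301 0.0289 0.0663] yaw 12.73 [  16.5   39.4  -29.8   98.1   24.6   49.1 -101.4] [-0.24 -0.09  0.03] -0.00031588806709325517
```

View pics/c2.png

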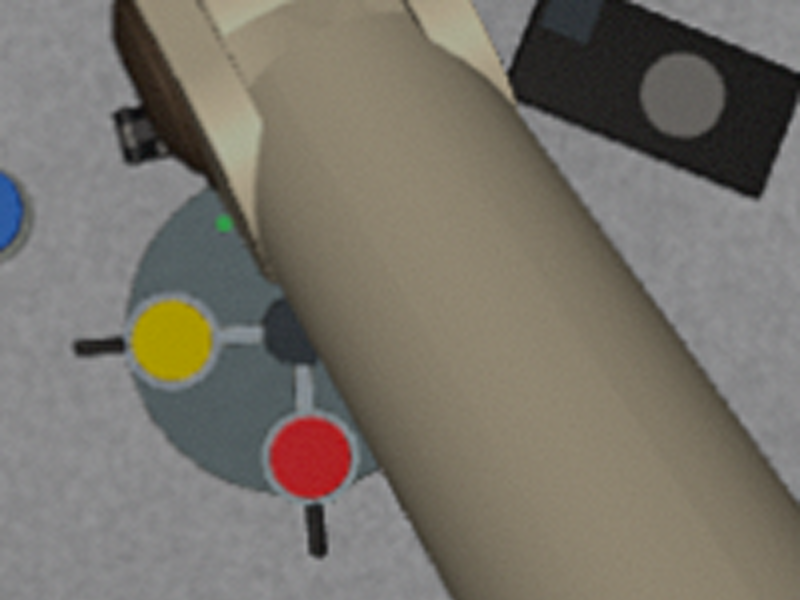

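The picture shows amber at (172,340), red at (310,457) and the wheel turned as planned, with the lamp side hidden by the arm. About 11° is left, so I'll push that, back off and lift away.

Request:
move_arm:
  deltas:
    - [[-0.0004, 0.0132, 0], [0, 0, 0.08], 255]
    - [[-0.0004, 0.0132, 0], [0, 0, 0.08], 255]
    - [[-0.0004, 0.0132, 0], [0, 0, 0.08], 255]
    - [[0, 0, 0], [0, 0, 0], 255]
    - [[0, -0.02, 0], [0, 0, 0], 255]
    - [[0, 0, -0.05], [0, 0, 0], 255]
    - [[0, 0, -0.08], [0, 0, 0], 255]
    - [[0.1, 0, -0.1], [0, 0, 0], 255]
    - [[0.1, -0.05, -0.05], [0, 0, 0], 255]
    - [[0.05, -0.1, 0], [0, 0, 0], 255]
    - [[0, -0.1, 0], [0, 0, 0], 255]
    - [[0, -0.1, 0], [0, 0, 0], 255]
    - [[0, 0, 0], [0, 0, 0], 255]

```text
time_s: 22.28
eef_pos: [0.7425, 0.2085, 0.2003]
eef_rot: [[0.999, 0.045, -0.002], [0.045, -0.999, 0.006], [-0.002, -0.006, -1.0]]
wrist_force: [0.1, 0.6, 0.0]
width: -0.0001
gripper_force: 0.0
```

```bash
python3 fit.py
python3 - <<'E'
from look import *
t=snap('top','t3.png'); s=snap('side','s3.png')
a=cv2.resize(s['image'][250:430,190:370],(400,400),interpolation=cv2.INTER_CUBIC)
b=cv2.resize(t['image'][230:380,310:460],(400,400),interpolation=cv2.INTER_CUBIC)
cv2.imwrite('pics/c3.png',np.hstack([a,b])[:,:,::-1])
E
```

```text
centre 0.5287 0.003 unit -y dir -98.4 blue dir -97.0 err 1.4 shutter 0.093 cost 52.3 n 18
23.375 [0.7456 0.1982 0.2005] yaw 1.93 [  -0.7   44.   -29.1   69.2   20.8   71.8 -117.4] [ 0.84 -0.24 -0.03] 0.0002601742741312107
```

View pics/c3.png

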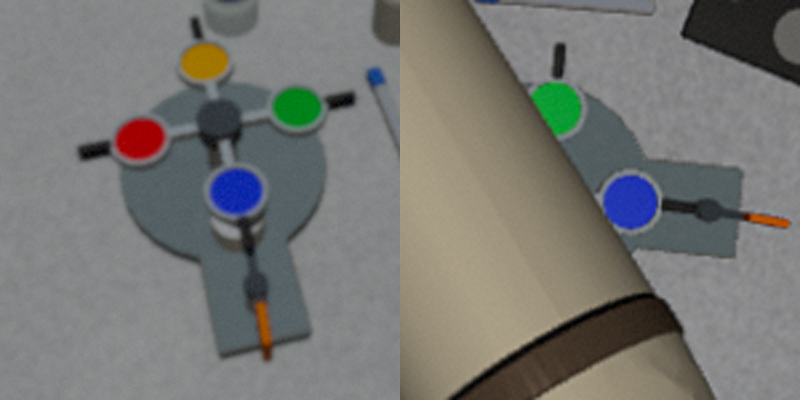

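Side crop: the blue disc at (236,190) sits over the white lamp in line with the shutter, and the top crop agrees; the fit gives an error of 1.4° (1.5 mm). The paddle at (264,330) is still nearly shut. I'll now go above its far side.

Request:
move_arm:
  deltas:
    - [[-0.0461, 0.0717, 0], [0, 0, 0], 255]
    - [[-0.0461, 0.0717, 0], [0, 0, 0], 255]
    - [[-0.0461, 0.0717, 0], [0, 0, 0], 255]
    - [[-0.0461, 0.0717, 0], [0, 0, 0], 255]
    - [[-0.0461, 0.0717, 0], [0, 0, 0], 255]
    - [[-0.0461, 0.0717, 0], [0, 0, 0], 255]
    - [[-0.0461, 0.0717, 0], [0, 0, 0], 255]
    - [[-0.0461, 0.0717, 0], [0, 0, 0], 255]
    - [[-0.0461, 0.0717, 0], [0, 0, 0], 255]
    - [[-0.0461, 0.0717, 0], [0, 0, 0], 255]
    - [[0, 0, 0], [0, 0, -0.183], 255]
    - [[0, 0, 0], [0, 0, -0.183], 255]
    - [[0, 0, 0], [0, 0, -0.183], 255]
    - [[0, 0, 0], [0, 0, -0.183], 255]
    - [[0, 0, 0], [0, 0, -0.183], 255]
    - [[0, 0, 0], [0, 0, -0.183], 255]
    - [[0, 0, 0], [0, 0, -0.183], 255]
    - [[0, 0, 0], [0, 0, -0.183], 255]
    - [[0, 0, 0], [0, 0, -0.183], 255]
    - [[0, 0, 0], [0, 0, 0], 255]

```text
time_s: 25.98
eef_pos: [0.5273, -0.168, 0.2006]
eef_rot: [[0.243, 0.97, 0.0], [0.97, -0.243, 0.0], [0.0, 0.0, -1.0]]
wrist_force: [0.5, -0.5, 0.0]
width: 0.0002
gripper_force: 0.0
```

```bash
python3 fit.py
```

```text
centre 0.5271 0.0042 unit -y dir -97.6 blue dir -96.7 err 0.9 shutter 0.126 cost 6.2 n 19
27.075 [ 0.5273 -0.1679  0.2005] yaw 76.04 [ 50.6  25.2 -45.3 104.2  20.6  59.2 -16.7] [-0.43  0.44 -0.06] 0.00015951491798989642
```

Request:
move_arm:
  deltas:
    - [[0, 0, 0.04], [0, 0, 0], 255]
    - [[0, 0, 0.04], [0, 0, 0], 255]
    - [[0, 0, 0.04], [0, 0, 0], 255]
    - [[0, 0, 0.04], [0, 0, 0], 255]
    - [[0, 0, 0.04], [0, 0, 0], 255]
    - [[0, 0, 0.04], [0, 0, 0], 255]
    - [[0, 0, 0.03], [0, 0, 0], 255]
    - [[0, 0, 0.015], [0, 0, 0], 255]
    - [[0, -0.006, 0], [0, 0, 0], 255]
    - [[0, -0.006, 0], [0, 0, 0], 255]
    - [[0, -0.006, 0], [0, 0, 0], 255]
    - [[0, 0, 0], [0, 0, 0], 255]

```text
time_s: 28.58
eef_pos: [0.5187, -0.166, 0.0586]
eef_rot: [[0.241, 0.97, 0.001], [0.97, -0.241, -0.001], [-0.0, 0.001, -1.0]]
wrist_force: [-1.2, 0.4, 0.9]
width: 0.0002
gripper_force: 0.1
```

```bash
python3 fit.py
python3 - <<'E'
from look import *
t=snap('top','t4.png'); s=snap('side','s4.png')
a=cv2.resize(s['image'][270:450,210:390],(400,400),interpolation=cv2.INTER_CUBIC)
b=cv2.resize(t['image'][230:380,340:490],(400,400),interpolation=cv2.INTER_CUBIC)
cv2.imwrite('pics/c4.png',np.hstack([a,b])[:,:,::-1])
E
```

```text
centre 0.5281 0.0043 unit -y dir -97.5 blue dir -96.2 err 1.4 shutter -0.493 cost 141.6 n 16
29.675 [ 0.5187 -0.1657  0.0581] yaw 76.04 [ 44.8  35.5 -38.1 110.8  30.9  44.3 -24.9] [ 1.07 -0.43  0.75] 9.757257432670208e-06
```

View pics/c4.png

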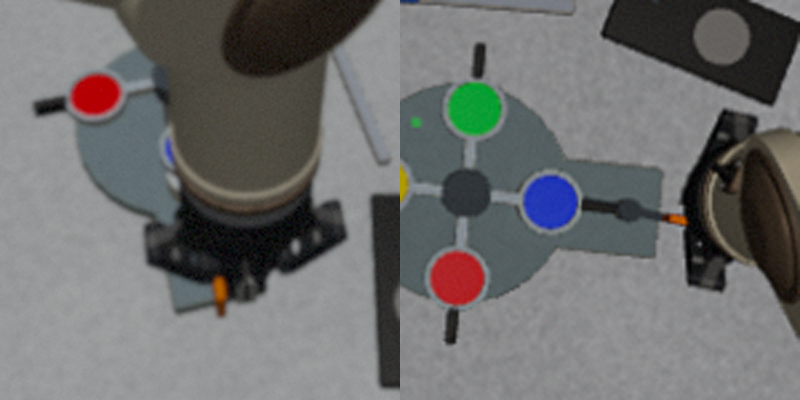

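The side crop shows the shut fingers at (245,285) right next to the paddle at (220,295), on its opening side. The top crop shows blue still over the lamp. Now I'll push round the pivot.

Request:
move_arm:
  deltas:
    - [[-0.0021, -0.0055, 0], [0, 0, 0.08], 255]
    - [[-0.0021, -0.0055, 0], [0, 0, 0.08], 255]
    - [[-0.0021, -0.0055, 0], [0, 0, 0.08], 255]
    - [[-0.0021, -0.0055, 0], [0, 0, 0.08], 255]
    - [[-0.0021, -0.0055, 0], [0, 0, 0.08], 255]
    - [[-0.0021, -0.0055, 0], [0, 0, 0.08], 255]
    - [[-0.0021, -0.0055, 0], [0, 0, 0.08], 255]
    - [[-0.0021, -0.0055, 0], [0, 0, 0.08], 255]
    - [[-0.0021, -0.0055, 0], [0, 0, 0.08], 255]
    - [[-0.0021, -0.0055, 0], [0, 0, 0.08], 255]
    - [[-0.0021, -0.0055, 0], [0, 0, 0.08], 255]
    - [[-0.0021, -0.0055, 0], [0, 0, 0.08], 255]
    - [[-0.0021, -0.0055, 0], [0, 0, 0.08], 255]
    - [[0, 0, 0], [0, 0, 0], 255]

```text
time_s: 31.52
eef_pos: [0.4822, -0.156, 0.058]
eef_rot: [[0.872, 0.489, -0.001], [0.489, -0.872, 0.0], [-0.0, -0.0, -1.0]]
wrist_force: [-0.3, -0.6, 0.5]
width: -0.0004
gripper_force: 0.1
```

```bash
python3 fit.py
python3 - <<'E'
from look import *
t=snap('top','t5.png'); s=snap('side','s5.png')
a=cv2.resize(s['image'][270:450,190:370],(400,400),interpolation=cv2.INTER_CUBIC)
b=cv2.resize(t['image'][240:390,340:490],(400,400),interpolation=cv2.INTER_CUBIC)
cv2.imwrite('pics/c5.png',np.hstack([a,b])[:,:,::-1])
E
```

```text
centre 0.5293 0.0038 unit -y dir -97.1 blue dir -96.1 err 1.0 shutter 0.964 cost 137.2 n 13
32.625 [ 0.4825 -0.1563  0.058 ] yaw 29.24 [ 37.5  29.7 -27.6 116.2  21.4  39.  -64.5] [ 0.45  0.41 -0.71] -3.3126196911110655e-05
```

View pics/c5.png

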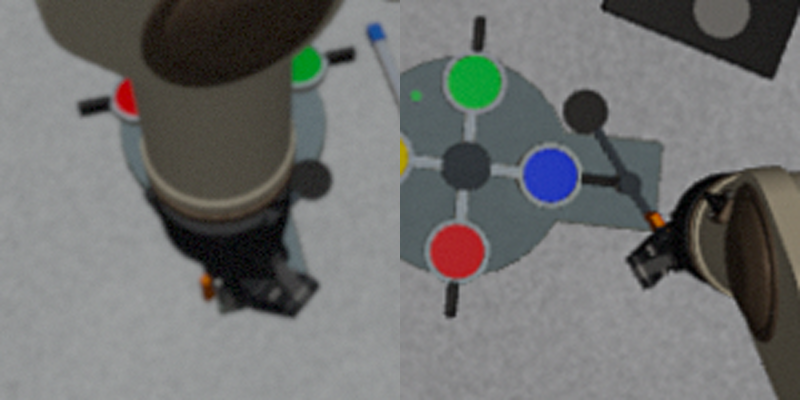

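The top crop shows the blade at (585,111) swung out about its hub at (629,185), about 52° open (0.90 rad). Blue is unmoved. I'll push the last degrees slowly.

Request:
move_arm:
  deltas:
    - [[-0.0012, -0.003, 0], [0, 0, 0.0444], 255]
    - [[-0.0012, -0.003, 0], [0, 0, 0.0444], 255]
    - [[-0.0012, -0.003, 0], [0, 0, 0.0444], 255]
    - [[-0.0012, -0.003, 0], [0, 0, 0.0444], 255]
    - [[0, 0, 0], [0, 0, 0], 255]

```text
time_s: 33.35
eef_pos: [0.4776, -0.1517, 0.058]
eef_rot: [[0.932, 0.362, -0.0], [0.362, -0.932, 0.0], [-0.0, -0.0, -1.0]]
wrist_force: [0.9, -1.0, 0.3]
width: -0.0003
gripper_force: 0.3
```

Request:
move_arm:
  deltas:
    - [[-0.0006, -0.0015, 0], [0, 0, 0.0222], 255]
    - [[0, 0, 0], [0, 0, 0], 255]

```text
time_s: 33.6
eef_pos: [0.4772, -0.1514, 0.0581]
eef_rot: [[0.938, 0.346, 0.0], [0.346, -0.938, -0.0], [0.0, 0.0, -1.0]]
wrist_force: [0.8, -0.7, 0.5]
width: -0.0002
gripper_force: 0.4
```

```bash
python3 fit.py
python3 - <<'E'
from look import *
t=snap('top','t6.png')
for i in range(3): print(status.read_state()['wrist_force'].round(2)); cams.get_image('top')
b=cv2.resize(t['image'][240:330,380:470],(600,600),interpolation=cv2.INTER_CUBIC)
cv2.imwrite('pics/c6.png',b[:,:,::-1])
E
```

```text
centre 0.5276 0.0048 unit -y dir -97.3 blue dir -95.9 err 1.4 shutter 1.1 cost 21.5 n 14
34.7 [ 0.4771 -0.1514  0.058 ] yaw 20.25 [ 35.6  28.8 -25.5 117.1  19.6  38.1 -72.5] [ 0.58 -1.67  0.35] -8.035159928955355e-05
[ 0.49 -0.32  0.53]
[ 0.12 -0.78  1.2 ]
[ 0.3  -0.7  -0.06]
```

View pics/c6.png

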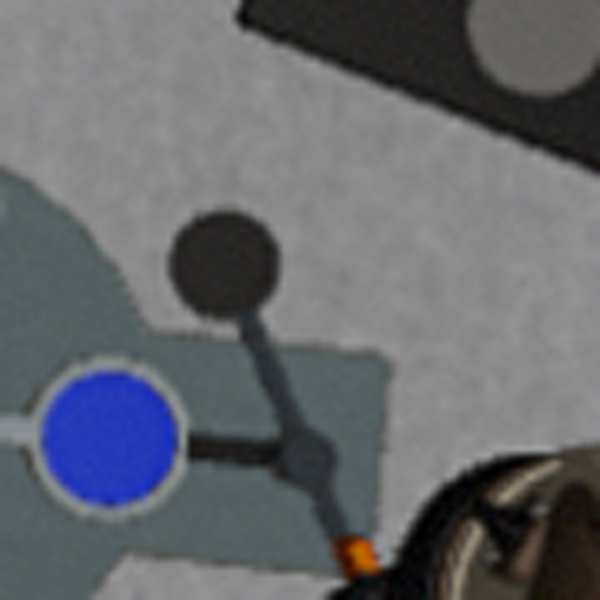

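The picture shows the blade at (224,265) and hub at (304,458), about 61° open (about 1.07 rad), with blue in place. One last nudge towards the stop, then I'll back off and lift away.

Request:
move_arm:
  deltas:
    - [[-0.0006, -0.0015, 0], [0, 0, 0.0222], 255]
    - [[0, 0, 0], [0, 0, 0], 255]
    - [[0, 0, 0], [0, 0, 0], 255]
    - [[0, 0.01, 0], [0, 0, 0], 255]
    - [[-0.02, 0.01, 0], [0, 0, 0], 255]
    - [[0, 0, -0.06], [0, 0, 0], 255]
    - [[0, 0, -0.1], [0, 0, 0], 255]
    - [[0, 0, -0.1], [0, 0, 0], 255]
    - [[0, 0.1, -0.05], [0, 0, 0], 255]
    - [[0, 0.1, 0], [0, 0, 0], 255]
    - [[0, 0.1, 0], [0, 0, 0], 255]
    - [[0, 0, 0], [0, 0, 0], 255]

```text
time_s: 36.4
eef_pos: [0.5185, -0.3107, 0.2122]
eef_rot: [[0.946, 0.323, -0.001], [0.323, -0.946, -0.001], [-0.001, 0.001, -1.0]]
wrist_force: [-0.2, 0.2, -0.5]
width: 0.0002
gripper_force: 0.0
```

```bash
python3 fit.py
python3 - <<'E'
from look import *
t=snap('top','t7.png'); s=snap('side','s7.png')
a=cv2.resize(s['image'][220:460,190:430],(400,400),interpolation=cv2.INTER_CUBIC)
b=cv2.resize(t['image'][190:350,320:480],(400,400),interpolation=cv2.INTER_CUBIC)
cv2.imwrite('pics/c7.png',np.hstack([a,b])[:,:,::-1])
for q in('bottle','jar','phone','penlight'):
  for c in('top','side'):
    r=spotter.place_of(q,c)[:1]; print(q,c,[np.round(x['position'],3).tolist() for x in r])
E
```

```text
centre 0.5271 0.0041 unit -y dir -98.4 blue dir 261.9 err 0.3 shutter 1.068 cost 33.0 n 18
37.5 [ 0.5199 -0.3052  0.213 ] yaw 19.25 [ 48.2  25.3 -26.7  96.9  12.7  60.8 -53.3] [-0.48  0.25  0.31] 0.00020036354186474305
bottle top [[0.727, 0.094, 0.002]]
bottle side []
jar top [[0.588, 0.162, 0.002]]
jar side []
phone top [[0.651, -0.186, 0.0]]
phone side [[0.518, -0.056, 0.038]]
penlight top [[0.68, -0.027, 0.002]]
penlight side []
```

View pics/c7.png

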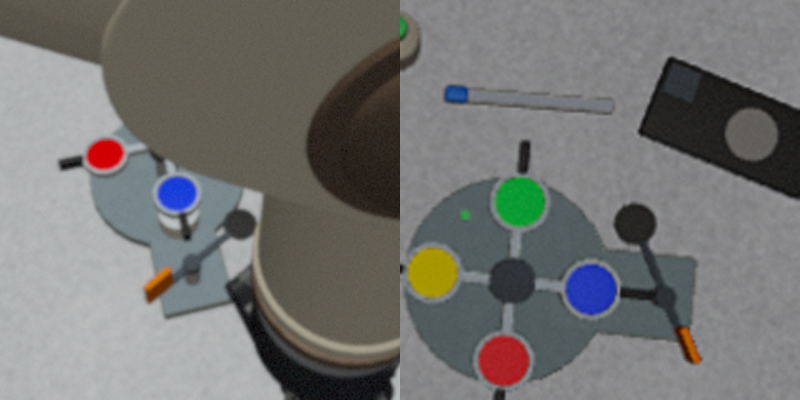

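Both crops show blue over the lamp at (591,289), the shutter about 1.07 rad open with the blade at (634,223) and paddle at (688,343), the arm clear and the bystanders in place. Handing in.

```bash
python3 -c "
from station import order
print(order.hand_in())"
```

```text
the job is handed in; nothing more can be done
None
```

I set the lamp for blue and handed the job in at about 37 s. By the last camera check the blue filter was within about 1.5 mm of the window centre, the shutter was about 1.07 rad open (stop at 1.1), the lamp and the other objects had not visibly moved, and the arm was clear; the hand-in returned no verdict.

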